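# Relamp the bench inspection light and snap its cover on

### The arm

A 7-joint arm with a two-finger parallel gripper is mounted at the origin on the work surface. World frame = base frame: x ahead of the robot, y to its left, z up, the work surface at z = 0. Lengths are in m, angles in rad, forces in N, time in s.
With the tool pointing down it reaches from about 0.425 to 0.825 m from the base axis. Payload 3.6 kg.
Tool frame: the origin (TCP) lies where the fingers leave the gripper's body, on its centre line; the fingertips stand 73 mm ahead of it and the grasp point (between the pads) lies 54 mm ahead of it; z points along the fingers, y is the line along which they close (so a half turn about z gives the same grasp; the last joint's range is limited). The gripper opens to 85 mm and grips with 20 to 120 N. Pads are 22 mm wide; open, the fingers measure 114 mm over their backs; the gripper's body (76 mm by 85 mm) begins 54 mm behind the grasp point. The pads swing forward as they close: fully open they stand 13 mm farther back than shut.
Start: joints at [-0.026, 0.615, -0.013, 1.423, 0.008, 1.103, -0.04], TCP at [0.65, 0, 0.304] pointing down, gripper open.
Joint ranges: [-3.12, 3.12], [-0.3, 2.06], [-1.34, 1.32], [0.26, 2.42], [-1.36, 4.5], [0.01, 1.98], [-2.84, 2.84]. Speed limits (rad/s): [2.79, 2.79, 3.14, 3.14, 3.14, 3.14, 3.14].

### API

Orientations are given as a unit quaternion [x, y, z, w].
In Python, from station import arm, snapshot, camera_info, ticket gives the robot as it stands. Calls block until the motion is done:
- arm.movep(position, orientation): joint-space move of the TCP to a pose.
- arm.line_to(position, velocity=0.15, ori=None): straight line of the TCP; ori=None keeps the orientation; velocity is the mean speed in m/s.
- arm.move_j(angles): joint-space move.
- arm.move_gripper(opening, effort=None): opening from 0.0 (shut) to 1.0 (fully open); effort is the grip in N (None keeps the last); returns when the fingers have stopped.
- arm.pause(seconds).
- arm.ik(position, orientation): joint angles nearest the present ones, or None.
- snapshot(name): name is "scene" or "side" or "wrist"; returns the picture (480x640x3 uint8, blue, green, red); there is no depth.
- camera_info(name): a dict with "fx", "fy", "cx", "cy" (pixels), "R" (3x3) and "t" (3): a world point X has camera coordinates R X + t; the wrist camera has in their place "T_tool_cam" (4x4, takes a point from camera to tool coordinates, whose origin is the TCP and whose axes are the flange's). Camera axes: x right, y down, z forward; pixel columns grow to the right and rows downward; lengths in m; the calibration is good to about 2 mm. The wrist camera is an equidistant fisheye: a pixel r from the principal point sees the ray r / f radians off the axis. A picture is of the moment at which its call begins: read the wrist's pose just before it. camera_info takes no time and is no camera call.
A pose or a line that the arm cannot do raises arm.MotionError and nothing moves.
- ticket.finish_job(): hands the job in; it is judged then, once.
Readings, each from a call of its own:
- arm.read_time(): time.
- arm.read_joint_positions(): joint angles.
- arm.read_dq(): joint speeds.
- arm.read_effort(): joint torques, N m.
- arm.read_tool_pos(): TCP position.
- arm.read_eef_rot(): TCP orientation.
- arm.read_ft_force(): force on the tool from outside, world axes, zero at the start.
- arm.read_wrist_torque(): the same for the moment, N m.
- arm.read_opening(): opening from 0.0 (shut) to 1.0 (fully open).
- arm.read_finger_force(): force on a finger pad.
Only numpy, scipy, OpenCV 4.12 (cv2) and the standard library are available. Lean on these libraries where they do the work, as an engineer would, in place of code of your own. Each camera call takes 0.05 s, during which the arm holds its last target. There are 200 camera calls.

### The job

Take the lamp tube from its blue rack and push it down, centred lengthwise, past the sprung orange jaw until it sits in the fork of the lamp base; then place the white cover over it and press until it snaps under the blue side clips. Do not let go: finish still holding the cover and pressing it down firmly, with roughly 10 N, against its springy seal. Leave the steel block, the black specimen and the bottle where they stand.

Things in the scene. Friction and masses are not known exactly. Their poses are not given: they have to be found in the camera images.
- lamp: Lamp base, fixed to the bench: dark plate 206 (x) x 124 (y) x 10 mm; origin at the centre of its underside, z up, x along its length. At x = +-89.5 mm two low grey end cheeks, up to 48 mm high, their tops sloping outward, locate the cover's ends with about 4 mm play each.
- fork_seat (a point): Point of the lamp base, 50 mm above its underside, where the tube's centre is when seated, axis along the base's x. Two grey fork saddles at x = +-53 mm, 42 mm high, carry it; each has a fixed tine at y = 9 mm up to z = 58, then flaring out to z = 66, and a low one at y = -9 up to z = 49. For |x| < 30 mm all is free for fingers above z = 24.
- jaw (a joint): Orange sprung jaw, hinged low along the base's x, with two round noses (radius 5 mm) at x = +-39, y = -9, z = 60 mm of the base, which overhang the seated tube. 0 = closed; grows, in rad, as it is pushed aside (about 0.1 as the tube passes). Pushing the tube straight down past it takes about 5 N; then it springs back.
- clip_left (a joint): Blue sprung clip along the base's +y side, with round heads (radius 5 mm) at x = +-47 to +-68, y = 49, z = 29 mm of the base. 0 = rest; grows, in rad, as the cover's bead pushes it outward (about 0.15); back to 0 once the cover has snapped in.
- clip_right (a joint): The same on the -y side of the base (y = -49 mm).
- seal (a joint): Black springy seal strips, 70 mm long, at y = +-42 mm of the base, their tops 16 mm above its underside when free. Value: how far they are pressed down, in m (0 to 0.006), 2.5 N per mm. The snapped cover's weight alone presses them about 0.0006.
- cover: White channel-shaped cover, 170 (x) x 94 (y) x 64 mm (92 with the rib), open below and at the ends, about 0.15 kg, standing upright on the bench; origin at the centre of its underside. Both long walls end below in a round bead (radius 5 mm, y = +-42, z = 5). It goes on with its x along the base's x, either way round, centred over the base.
- cover_rib (a point): Centre of the orange finger rib on the cover, 86 mm above its underside. The rib is 80 (x) x 12 (y) x 28 mm, from z = 64 to 92. Going on, beads meet clips with the cover's origin 31 mm above the base's; it snaps through (10 to 15 N, then the force drops) and meets the seal at 16 mm; pressed on, it sinks to 14 to 11 mm.
- tube: Yellow lamp tube with aluminium ends, diameter 16 mm, 150 mm long along its x, origin at its centre, 0.06 kg. Lies in the blue rack, along the rack's x, its axis 36 mm above the bench.
- rack: Blue rack fixed to the bench, 130 (x) x 50 (y) mm, 8 mm base, two notched posts at x = +-50 mm up to 36 mm high; the middle is free for fingers.
- test_block: Bystander: steel hardness test block, disc 64 mm diameter, 14 mm high.
- specimen: Bystander: black mounted specimen, 32 mm diameter, 22 mm high.
- bottle: Bystander: blue bottle, 52 mm diameter, 120 mm high.

How it is judged:
By the outcome, as a careful person would: the job done as asked, in the order asked, and still so for the second after the job is handed in, while the arm keeps its last pose, push and grip.
It also fails if it takes over 61 s, if anything falls off the work surface, if the arm or the gripper's body presses on something with over 40 N, if the wrist force passes 120 N, or if a joint passes its speed limit or range.

## Working session

There is one attempt and no reset: what is moved stays moved. The work goes in short steps, each a Python script; the robot and the scene stay as the last script left them, time stands still between calls to the robot, and variables do not carry over. Pictures are saved under pics/ and viewed, at most 13 in all, crops included, and the job is handed in when it is done.

```bash
ls; mkdir -p pics; python3 - <<'E'
from station import arm,snapshot,camera_info
import cv2,numpy as np
for n in("scene","side","wrist"):
    im=snapshot(n);cv2.imwrite(f"pics/{n}0.png",im);print(n,camera_info(n))
print(arm.read_time(),arm.read_eef_rot(),arm.read_tool_pos(),arm.read_ft_force())
E
```

```text
pics
scene {'fx': 451.9363267685586, 'fy': 451.9363267685586, 'cx': 319.01617051370494, 'cy': 240.552656575281, 'R': array([[ 2.37116582e-01,  9.71481075e-01,  4.97228290e-04],
       [ 7.13172949e-01, -1.73721813e-01, -6.79120812e-01],
       [-6.59666637e-01,  1.61385415e-01, -7.34026345e-01]]), 't': array([-0.17224996, -0.38300205,  1.20901992])}
side {'fx': 474.6295439599083, 'fy': 474.6295439599083, 'cx': 313.74775004802274, 'cy': 249.103314464209, 'R': array([[ 0.75916127, -0.65063426, -0.01868774],
       [-0.34703291, -0.3802953 , -0.85728854],
       [ 0.55067444,  0.65730552, -0.51449696]]), 't': array([-0.48402471,  0.27093092,  0.54342501])}
wrist {'fx': 371.64829954431775, 'fy': 371.64829954431775, 'cx': 319.26496500183833, 'cy': 243.4333911078897, 'T_tool_cam': array([[-6.11245328e-04, -9.53144131e-01, -3.02515937e-01,
         7.85082901e-02],
       [ 9.99999571e-01, -7.93094457e-04,  4.78283106e-04,
         3.44218748e-04],
       [-6.95796449e-04, -3.02515515e-01,  9.53144207e-01,
        -7.01993662e-02],
       [ 0.00000000e+00,  0.00000000e+00,  0.00000000e+00,
         1.00000000e+00]])}
0.15 [ 0.70708253  0.7071303  -0.0007082  -0.00073031] [6.49555733e-01 2.04441485e-05 3.02982585e-01] [-0.43661609 -0.64885867  0.12854124]
```

View pics/scene0.png

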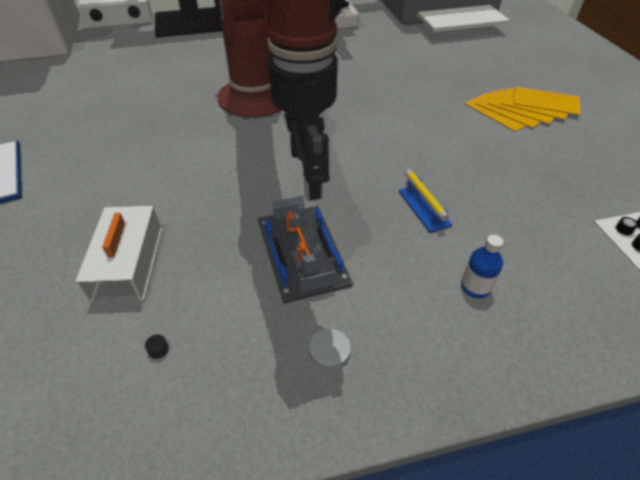

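View pics/side0.png

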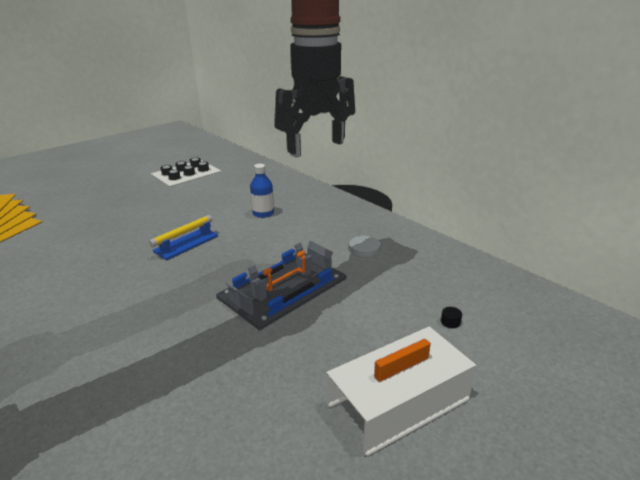

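View pics/wrist0.png

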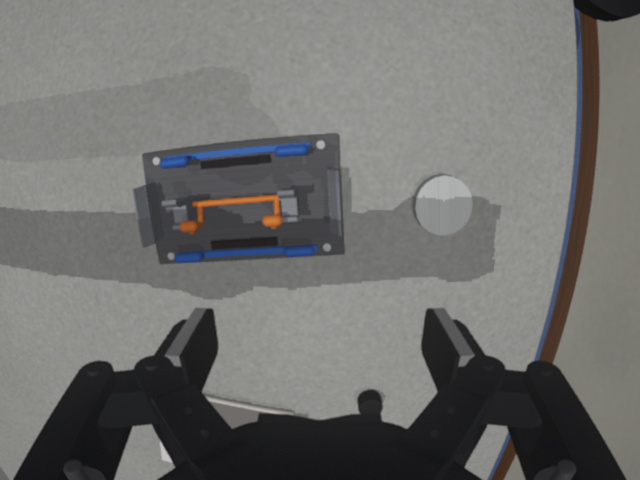

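The views show the tube in its rack at +y (scene 425,195), the lamp ahead with its jaw on the image-lower (-y) side in the wrist view (plate corners 143,153 / 338,134 / 343,252 / 160,263), and the cover at -y (rib at scene 115,233; side 403,360). Next: a coarse two-view triangulation.

```bash
cat > h.py <<'E'
from station import arm,snapshot,camera_info
import cv2,numpy as np
from scipy.spatial.transform import Rotation as Ro
def pose(): return np.array(arm.read_tool_pos()),Ro.from_quat(arm.read_eef_rot())
def rays(n,uv,P=None):
    "origin, unit directions (world)"
    c=camera_info(n);d=(np.atleast_2d(uv).astype(float)-[c['cx'],c['cy']])/[c['fx'],c['fy']]
    if n!='wrist':
        v=np.c_[d,np.ones(len(d))]@c['R'];o=-c['R'].T@c['t']
    else:
        r=np.linalg.norm(d,axis=1)[:,None];T=c['T_tool_cam']
        v=np.c_[d*np.sinc(r/np.pi),np.cos(r)]
        v=P[1].apply(v@T[:3,:3].T);o=P[0]+P[1].apply(T[:3,3])
    return o,v/np.linalg.norm(v,axis=1)[:,None]
def plane(n,uv,z,P=None):
    o,v=rays(n,uv,P);return o+v*((z-o[2])/v[:,2])[:,None]
def tri(*ov):
    "least-squares meeting points of rays [(o,V),...]"
    out=[];res=[]
    for i in range(len(ov[0][1])):
        M=[np.eye(3)-np.outer(V[i],V[i]) for o,V in ov]
        x=np.linalg.solve(sum(M),sum(m@o for m,(o,V) in zip(M,ov)));out.append(x)
        res.append(max(np.linalg.norm(m@(x-o)) for m,(o,V) in zip(M,ov)))
    return np.array(out),np.array(res)
HSV=dict(yellow=((22,120,100),(34,255,255)),orange=((5,150,90),(15,255,255)),blue=((105,150,60),(125,255,255)))
def blobs(im,col,amin=30):
    m=cv2.inRange(cv2.cvtColor(im,cv2.COLOR_BGR2HSV),*HSV[col])
    cs=[c for c in cv2.findContours(m,0,1)[0] if cv2.contourArea(c)>amin]
    return sorted(cs,key=cv2.contourArea,reverse=True)
def down(yaw):
    "tool down, tool y (closing line) at angle yaw from world x"
    return (Ro.from_euler('z',yaw)*Ro.from_quat([.70710678,.70710678,0,0])).as_quat()
E
python3 - <<'E'
from h import *
np.set_printoptions(precision=4,suppress=True)
I={n:cv2.imread(f"pics/{n}0.png") for n in("scene","side","wrist")}
P=pose()
for n in("scene","side"):
  for c in("yellow","orange","blue"):
    for b in blobs(I[n],c)[:4]:
        r=cv2.minAreaRect(b);print(n,c,cv2.contourArea(b),np.round(r[0]),np.round(cv2.boxPoints(r)).tolist())
k=plane("wrist",[[143,153],[338,134],[343,252],[160,263]],.01,P);print("lamp",k,k.mean(0))
print("block",plane("wrist",[443,205],.014,P))
E
```

```text
scene yellow 2623.5 [524. 107.] [[468.0, 97.0], [573.0, 78.0], [581.0, 117.0], [475.0, 136.0]]
scene yellow 315.5 [425. 192.] [[406.0, 175.0], [412.0, 171.0], [444.0, 210.0], [438.0, 214.0]]
scene orange 254.0 [111. 234.] [[101.0, 254.0], [111.0, 212.0], [121.0, 214.0], [112.0, 256.0]]
scene orange 197.5 [296. 235.] [[282.0, 215.0], [293.0, 210.0], [310.0, 256.0], [299.0, 260.0]]
scene blue 764.0 [423. 209.] [[394.0, 194.0], [409.0, 180.0], [451.0, 224.0], [437.0, 238.0]]
scene blue 656.0 [485. 263.] [[466.0, 271.0], [475.0, 245.0], [504.0, 255.0], [496.0, 281.0]]
scene blue 240.5 [276. 252.] [[261.0, 221.0], [269.0, 219.0], [290.0, 283.0], [283.0, 286.0]]
scene blue 204.5 [329. 240.] [[313.0, 211.0], [318.0, 208.0], [345.0, 270.0], [340.0, 272.0]]
side yellow 956.0 [ 11. 213.] [[-17.0, 203.0], [21.0, 185.0], [39.0, 222.0], [0.0, 240.0]]
side yellow 323.0 [182. 230.] [[154.0, 237.0], [206.0, 215.0], [209.0, 222.0], [157.0, 244.0]]
side orange 1055.5 [402. 359.] [[369.0, 364.0], [426.0, 337.0], [435.0, 355.0], [377.0, 381.0]]
side orange 230.0 [285. 270.] [[258.0, 273.0], [303.0, 250.0], [312.0, 268.0], [268.0, 291.0]]
side blue 775.0 [184. 241.] [[152.0, 247.0], [210.0, 220.0], [217.0, 236.0], [159.0, 262.0]]
side blue 469.5 [299. 291.] [[262.0, 304.0], [328.0, 266.0], [335.0, 278.0], [269.0, 316.0]]
side blue 308.0 [261. 184.] [[251.0, 194.0], [251.0, 174.0], [271.0, 174.0], [271.0, 194.0]]
side blue 121.5 [240. 280.] [[231.0, 279.0], [245.0, 272.0], [250.0, 281.0], [235.0, 288.0]]
lamp [[ 0.4651  0.0626  0.01  ]
 [ 0.6676  0.0739  0.01  ]
 [ 0.674  -0.046   0.01  ]
 [ 0.4719 -0.0596  0.01  ]] [0.5697 0.0077 0.01  ]
block [[0.7759 0.0057 0.014 ]]
```

```bash
python3 - <<'E'
from h import *
np.set_printoptions(precision=4,suppress=True)
x,r=tri(rays("scene",[[409,173],[441,212],[425,192]]),rays("side",[[155.5,240.5],[207.5,218.5],[182,230]]));print("tube",x,r)
d=x[1]-x[0];yaw=np.arctan2(d[1],d[0]);print(np.linalg.norm(d),yaw)
xr,rr=tri(rays("scene",[[111,234]]),rays("side",[[402,359]]));print("rib",xr,rr)
c=x[2];t=arm.read_time()
# wrist camera sits 78 mm along tool x, looking back under the tool: two heights/places
q=down(yaw-np.pi/2);X=Ro.from_quat(q).apply([1,0,0]);print("toolx",X)
for i,(off,h) in enumerate(((-.10,.24),(-.04,.24))):
    p=np.r_[(c+X*off)[:2],h];print(arm.ik(p,q))
    try: arm.movep(p,q)
    except arm.MotionError as e: print(e);break
    P=pose();im=snapshot("wrist");cv2.imwrite(f"pics/tube{i}.png",im);np.savez(f"pics/tube{i}.npz",p=P[0],q=P[1].as_quat())
    b=[k for k in blobs(im,"yellow")];print([np.round(cv2.boxPoints(cv2.minAreaRect(k))).tolist() for k in b[:3]])
    print(arm.read_time()-t)
E
```

```text
tube [[0.4467 0.2574 0.0417]
 [0.5707 0.2719 0.0422]
 [0.5079 0.2668 0.0394]] [0.001  0.0018 0.0017]
0.12488659883689719 0.11634299629061957
rib [[ 0.5228 -0.3067  0.081 ]] [0.0016]
toolx [0.9932 0.1161 0.    ]
[-0.8389  0.4589  0.3353  1.9852 -0.2199  0.7319 -1.8259]
[[[-0.0, 277.0], [74.0, 277.0], [74.0, 391.0], [0.0, 391.0]], [[306.0, 16.0], [326.0, 16.0], [327.0, 185.0], [307.0, 185.0]]]
1.6167
[-0.7697  0.5326  0.3299  1.8405 -0.23    0.8057 -1.7765]
[[[0.0, 419.0], [0.0, 318.0], [69.0, 318.0], [69.0, 419.0]], [[304.0, 98.0], [324.0, 98.0], [326.0, 265.0], [306.0, 265.0]]]
2.0167
```

View pics/tube1.png

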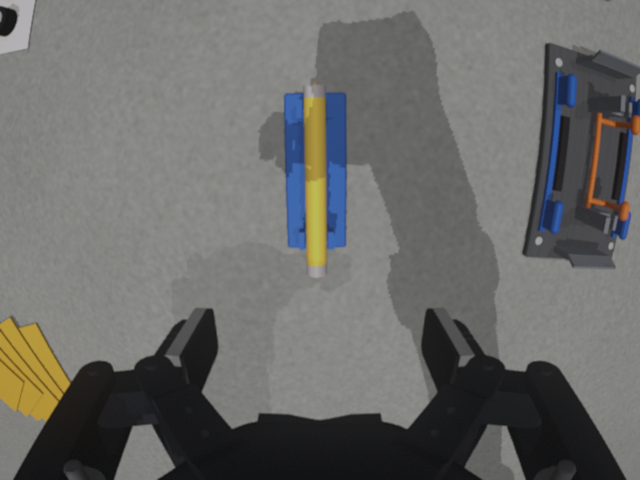

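```bash
python3 - <<'E'
from h import *
np.set_printoptions(precision=4,suppress=True)
R=[]
for i,uv in enumerate(([[316,16],[317,185]],[[314,98],[316,265]])):
    z=np.load(f"pics/tube{i}.npz");R.append((rays("wrist",uv,(z['p'],Ro.from_quat(z['q'])))));P=(z['p'],Ro.from_quat(z['q']))
x,r=tri(*R);print(x,r)
e=plane("wrist",[[315,82],[317,277]],.036,P);y=plane("wrist",[[314,98],[316,265]],.044,P);print(e,e.mean(0),y,y.mean(0))
d=e[0]-e[1];yaw=np.arctan2(d[1],d[0]);print(np.linalg.norm(d[:2]),yaw)
c=e.mean(0);zc=.036
q=down(yaw-np.pi/2)
arm.movep(np.r_[c[:2],.20],q)
arm.line_to(np.r_[c[:2],zc+.054])
arm.move_gripper(0.0,effort=50)
print(arm.read_opening(),arm.read_finger_force(),arm.read_ft_force())
a=arm.read_tool_pos()
arm.line_to(np.r_[c[:2],.24])
P=pose();im=snapshot("wrist");cv2.imwrite("pics/held.png",im);print(P[0],P[1].as_quat(),arm.read_opening(),arm.read_ft_force(),arm.read_time())
print([np.round(cv2.boxPoints(cv2.minAreaRect(k))).tolist() for k in blobs(im,"yellow")[:3]])
E
```

```text
[[0.5692 0.277  0.0467]
 [0.4471 0.2621 0.0465]] [0.0002 0.    ]
[[0.582  0.278  0.036 ]
 [0.4331 0.2598 0.036 ]] [0.5075 0.2689 0.036 ] [[0.5694 0.2772 0.044 ]
 [0.4462 0.262  0.044 ]] [0.5078 0.2696 0.044 ]
0.15004105207791305 0.12156653109440489
0.16248141934865257 48.65346014499664 [-0.6988 -0.2884  3.2094]
[0.5069 0.2687 0.239 ] [ 0.9981  0.0608 -0.001   0.0005] 0.1675616213541837 [ 0.0342  0.0377 -0.8024] 5.2417
[[[297.0, 174.0], [341.0, 174.0], [341.0, 419.0], [297.0, 419.0]], [[-28.0, 360.0], [29.0, 324.0], [89.0, 418.0], [31.0, 455.0]]]
```

View pics/held.png

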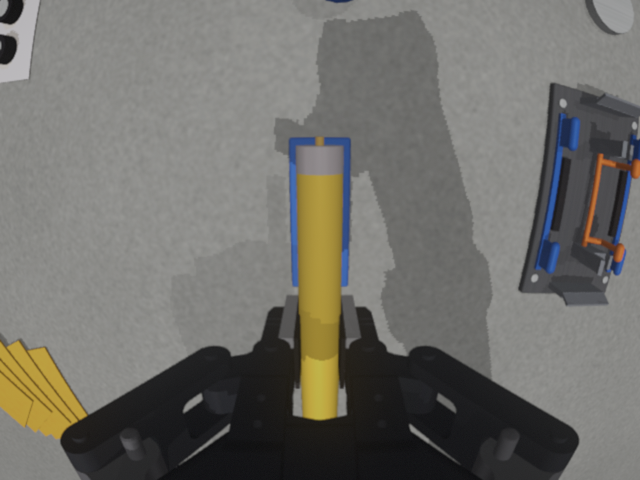

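The tube is held straight; its front end is at (320,146) and its axis at column 319. Next: locate it in the tool frame and look at the lamp from close up.

```bash
python3 - <<'E'
from h import *
np.set_printoptions(precision=4,suppress=True)
I=(np.zeros(3),Ro.identity())
o,v=rays("wrist",[[320,146],[319.5,172.5],[319,416]],I);print("tube in tool",o+v*((.054-o[2])/v[:,2])[:,None])
L=np.array([.5697,.0077]);yaw=.064;q=down(yaw-np.pi/2);X=Ro.from_quat(q).apply([1,0,0])[:2]
arm.movep(np.r_[L-X*.10,.26],q)
for i,off in enumerate((-.13,-.09)):
    arm.movep(np.r_[L+X*off,.23],q);arm.pause(.2)
    P=pose();im=snapshot("wrist");cv2.imwrite(f"pics/lamp{i}.png",im);np.savez(f"pics/lamp{i}.npz",p=P[0],q=P[1].as_quat())
    for c in("orange","blue"):
        print(i,c,[np.round(cv2.boxPoints(cv2.minAreaRect(k)),1).tolist() for k in blobs(im,c)[:5]])
print(arm.read_time())
E
```

```text
tube in tool [[ 0.0723 -0.0009  0.054 ]
 [ 0.0634 -0.001   0.054 ]
 [-0.0428 -0.0013  0.054 ]]
0 orange [[[314.0, 127.0], [314.0, 0.0], [350.0, 0.0], [350.0, 127.0]]]
0 blue [[[9.5, 74.5999984741211], [58.900001525878906, 69.5999984741211], [72.4000015258789, 202.6999969482422], [23.100000381469727, 207.6999969482422]], [[384.0, 0.0], [396.0, 0.0], [396.0, 163.0], [384.0, 163.0]], [[250.0, 0.0], [262.0, 0.0], [262.0, 163.0], [250.0, 163.0]]]
1 orange [[[284.5, 132.6999969482422], [320.5, 33.29999923706055], [352.6000061035156, 44.900001525878906], [316.6000061035156, 144.3000030517578]]]
1 blue [[[8.699999809265137, 115.4000015258789], [57.79999923706055, 108.30000305175781], [76.69999694824219, 238.6999969482422], [27.700000762939453, 245.89999389648438]], [[381.6000061035156, 210.89999389648438], [384.0, 19.899999618530273], [396.3999938964844, 20.100000381469727], [393.8999938964844, 211.10000610351562]], [[247.8000030517578, 19.0], [260.0, 19.0], [261.20001220703125, 211.0], [249.0, 211.0]]]
7.3667
```

View pics/lamp0.png

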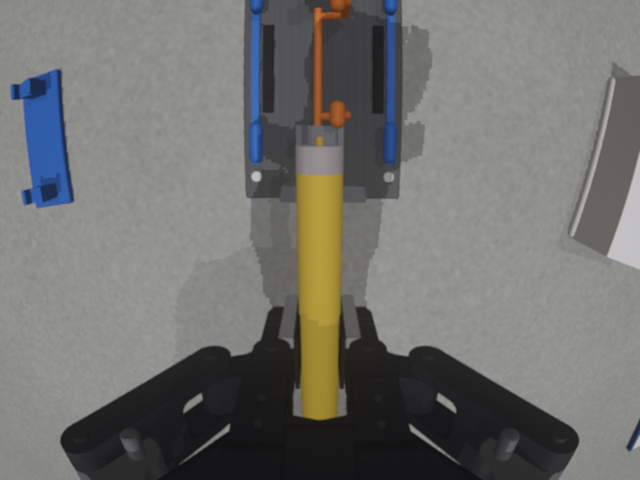

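View pics/lamp1.png

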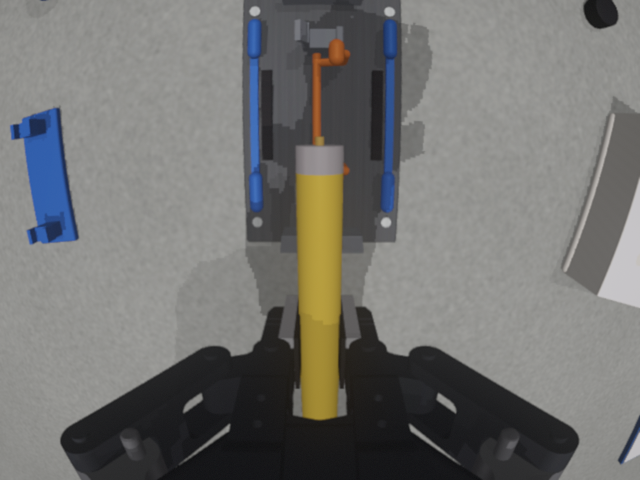

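The lamp is aligned with the image columns: screws at about (256,177),(388,177) in lamp0 and (255,11),(390,11),(257,222),(386,222) in lamp1. The jaw nose is to the right of the midline at (338,50), which confirms it is on the -y side. Next: refine the lamp pose and triangulate heights.

```bash
python3 - <<'E'
from h import *
np.set_printoptions(precision=4,suppress=True)
P=[];I=[];S=[]
for i in(0,1):
    z=np.load(f"pics/lamp{i}.npz");P.append((z['p'],Ro.from_quat(z['q'])));I.append(cv2.imread(f"pics/lamp{i}.png"))
def screw(im,u,v):
    w=im[max(v-8,0):v+9,u-8:u+9].astype(float).sum(2);w=np.clip(w-(w.min()+w.max())/2,0,None);yy,xx=np.mgrid[max(v-8,0):v+9,u-8:u+9]
    return [(w*xx).sum()/w.sum(),(w*yy).sum()/w.sum()]
a=[screw(I[0],256,177),screw(I[0],388,177)];b=[screw(I[1],257,222),screw(I[1],386,222),screw(I[1],255,11),screw(I[1],390,11)]
print(a,b)
x,r=tri(rays("wrist",a,P[0]),rays("wrist",b[:2],P[1]));print("screw 3d",x,r)
x,r=tri(rays("wrist",[[256.5,163],[390,163]],P[0]),rays("wrist",[[255.5,211],[388,211]],P[1]));print("clip ends 3d",x,r)
for z in(.010,.012):
    k=plane("wrist",b,z,P[1]);m=k.mean(0);d=k[2:].mean(0)-k[:2].mean(0);print("screws",k[:,:2].tolist(),m,np.arctan2(d[1],d[0]),np.linalg.norm(d))
k=plane("wrist",[[254,20],[390,20],[255.5,211],[388,211]],.029,P[1]);d=k[:2].mean(0)-k[2:].mean(0);print("clips",k.mean(0),np.arctan2(d[1],d[0]),np.linalg.norm(d))
E
```

```text
[[np.float64(255.7000456677876), np.float64(176.03126167642296)], [np.float64(389.045013239188), np.float64(176.82100617828772)]] [[np.float64(256.7434796437659), np.float64(221.6841603053435)], [np.float64(385.5484679969469), np.float64(222.00283502344345)], [np.float64(254.37780966044954), np.float64(10.79273075083692)], [np.float64(389.0480274442539), np.float64(11.287352171165479)]]
screw 3d [[ 0.4807  0.0538  0.0119]
 [ 0.487  -0.0506  0.0118]] [0.0001 0.0004]
clip ends 3d [[ 0.4921  0.0525  0.0229]
 [ 0.4989 -0.0483  0.0249]] [0.0006 0.0002]
screws [[0.4801796577298959, 0.053957239115375435], [0.4865335599945706, -0.05057547343628783], [0.651011365130808, 0.06440366807044744], [0.6575120816912137, -0.04015231944277873]] [0.5688 0.0069 0.01  ] 0.06098035164647226 0.17122337180432676
screws [[0.48070695206599007, 0.053640683855119886], [0.48701705252785055, -0.05017141306978444], [0.6503609994321246, 0.06401509841617978], [0.6568169020981596, -0.03982011302002645]] [0.5687 0.0069 0.012 ] 0.06098035164647229 0.1700430117583979
clips [0.5686 0.0067 0.029 ] 0.062389249865784965 0.14430681051846148
```

```bash
cat >> h.py <<'E'
L=np.array([.5687,.0069]);LY=.0612;LX=np.array([np.cos(LY),np.sin(LY)]);LN=np.array([-LX[1],LX[0]])
E
python3 - <<'E'
from h import *
np.set_printoptions(precision=4,suppress=True)
q=down(LY-np.pi/2)
T=L+LX*.0015-LN*.001
arm.movep(np.r_[T,.16],q);arm.pause(.3)
p=arm.read_tool_pos();print(p,arm.read_ft_force());T=T+.9*(T-np.array(p)[:2])
for z in(.135,.125,.120,.117,.114,.111,.108,.106,.1045,.1035):
    arm.line_to(np.r_[T,z],velocity=.04);f=np.array(arm.read_ft_force());print(z,np.array(arm.read_tool_pos()),f,np.array(arm.read_wrist_torque()))
    if f[2]>16: break
print(arm.read_time(),arm.read_opening())
E
```

```text
[0.5699 0.006  0.1611] [ 0.7898 -0.2494 -0.6472]
0.135 [0.5707 0.0059 0.135 ] [ 0.9764 -1.0763 -1.4612] [-0.011  -0.0218 -0.0592]
0.125 [0.5703 0.006  0.1247] [-0.2836 -0.4446 -0.7406] [-0.0255  0.0204 -0.038 ]
0.12 [0.5712 0.0082 0.1203] [0.6017 4.0702 2.2549] [ 1.0282 -0.1511 -0.0198]
0.117 [0.5712 0.0082 0.1172] [1.2728 5.7223 2.1385] [ 1.1618 -0.1366 -0.0911]
0.114 [0.5714 0.0071 0.1145] [1.7409 4.9361 3.3644] [ 1.0303 -0.1427 -0.0068]
0.111 [0.5714 0.0067 0.1113] [2.1274 4.4642 2.5573] [ 0.9853 -0.3887 -0.0224]
0.108 [0.5709 0.0067 0.1075] [2.1467 3.983  0.1292] [ 0.9602 -0.449  -0.0302]
0.106 [0.5697 0.0058 0.1048] [ 1.5634  3.095  -4.6935] [ 0.7112 -0.3059 -0.0417]
0.1045 [0.5698 0.0054 0.1043] [-0.2823  2.9469 -0.6513] [0.503  0.1374 0.0769]
0.1035 [0.5698 0.0054 0.1042] [-1.4657  3.0006  4.9753] [ 0.5689  0.4998 -0.0028]
11.4 0.1693479854461456
```

```bash
python3 - <<'E'
from h import *
np.set_printoptions(precision=4,suppress=True)
p=np.array(arm.read_tool_pos());T=p[:2]
arm.line_to(np.r_[T,.1020],velocity=.03);print(arm.read_ft_force(),arm.read_tool_pos())
arm.move_gripper(0.6);print(arm.read_ft_force())
q=down(LY-np.pi/2)
arm.line_to(np.r_[T,.20],velocity=.2)
for i,off in enumerate((-.13,-.08)):
    arm.movep(np.r_[L+LX*off,.26],q);arm.pause(.2)
    P=pose();im=snapshot("wrist");cv2.imwrite(f"pics/seat{i}.png",im);np.savez(f"pics/seat{i}.npz",p=P[0],q=P[1].as_quat())
    print([np.round(cv2.boxPoints(cv2.minAreaRect(k)),1).tolist() for k in blobs(im,"yellow")[:2]])
im=snapshot("side");cv2.imwrite("pics/seatside.png",im)
r=np.hstack([cv2.imread("pics/seat1.png")[:330,160:480],cv2.resize(im[220:330,200:360],None,fx=3,fy=3)]);cv2.imwrite("pics/seatv.png",r);print(r.shape,arm.read_time())
E
```

```text
[-3.6085  2.9841 13.2476] [0.5697 0.0053 0.1041]
[ 0.0423 -0.0926  0.2607]
[[[311.0, 0.0], [332.0, 0.0], [332.0, 142.0], [311.0, 142.0]]]
[[[311.0, 39.0], [332.0, 39.0], [332.0, 207.0], [311.0, 207.0]]]
(330, 800, 3) 14.2333
```

View pics/seatv.png

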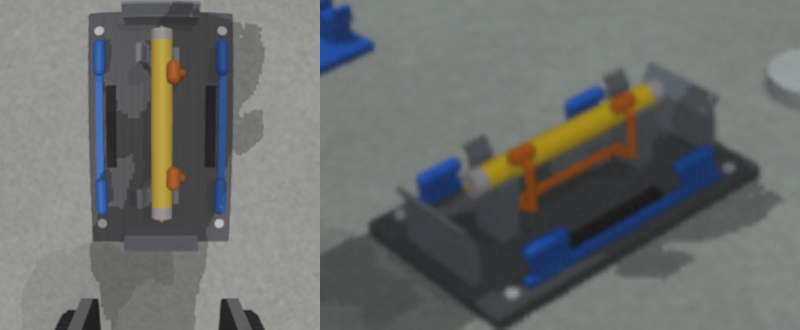

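The tube lies under both orange noses and in both saddles. Its yellow part spans rows 39–207 in the full picture. Next: check the centring numerically and look at the cover.

```bash
python3 - <<'E'
from h import *
np.set_printoptions(precision=4,suppress=True)
P=[]
for i in(0,1):
    z=np.load(f"pics/seat{i}.npz");P.append((z['p'],Ro.from_quat(z['q'])))
k=plane("wrist",[[321.5,39],[321.5,207]],.058,P[1])[:,:2]-L;print("tube in lamp",k@LX,k@LN)
k=plane("wrist",[[321.5,142]],.058,P[0])[:,:2]-L;print("view0",k@LX,k@LN)
print("3d",tri(rays("wrist",[[321.5,142]],P[0]),rays("wrist",[[321.5,207]],P[1])))
x,r=tri(rays("scene",[[106,255],[116,213]]),rays("side",[[430.5,346],[373,372.5]]));d=x[0]-x[1];yaw=np.arctan2(d[1],d[0]);print("rib",x,r,yaw,np.linalg.norm(d))
c=np.array([.5228,-.3067]);q=down(yaw-np.pi/2);X=np.array([np.cos(yaw),np.sin(yaw)])
for i,off in enumerate((-.13,-.09)):
    arm.movep(np.r_[c+X*off,.27],q);arm.pause(.2)
    Q=pose();im=snapshot("wrist");cv2.imwrite(f"pics/cov{i}.png",im);np.savez(f"pics/cov{i}.npz",p=Q[0],q=Q[1].as_quat())
    print([np.round(cv2.boxPoints(cv2.minAreaRect(k)),1).tolist() for k in blobs(im,"orange")[:2]])
print(arm.read_time())
E
```

```text
tube in lamp [ 0.0641 -0.0609] [-0.0007 -0.0007]
view0 [-0.0606] [-0.0006]
3d (array([[0.5083, 0.0026, 0.06  ]]), array([0.]))
rib [[ 0.5688 -0.3132  0.0794]
 [ 0.4764 -0.3005  0.0847]] [0.0001 0.0012] -0.13646825109186247 0.09340470318995645
[[[307.6000061035156, 109.5999984741211], [313.29998779296875, -0.800000011920929], [329.29998779296875, 0.0], [323.5, 110.4000015258789]], [[14.899999618530273, 65.0999984741211], [24.899999618530273, 64.5999984741211], [28.200000762939453, 131.89999389648438], [18.200000762939453, 132.39999389648438]]]
[[[304.6000061035156, 164.89999389648438], [310.20001220703125, 50.29999923706055], [326.1000061035156, 51.099998474121094], [320.5, 165.6999969482422]], [[13.600000381469727, 103.0], [22.899999618530273, 101.9000015258789], [31.100000381469727, 170.60000610351562], [21.799999237060547, 171.6999969482422]]]
16.1833
```

View pics/cov1.png

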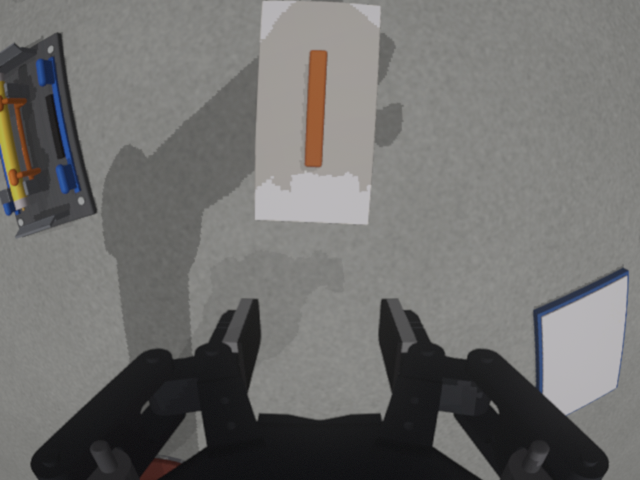

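The cover is near-vertical in the image, with its rib from (318,51) to (312,165). Next: triangulate, grasp and lift.

```bash
python3 - <<'E'
from h import *
np.set_printoptions(precision=4,suppress=True)
P=[]
for i in(0,1):
    z=np.load(f"pics/cov{i}.npz");P.append((z['p'],Ro.from_quat(z['q'])))
x,r=tri(rays("wrist",[[315.5,110]],P[0]),rays("wrist",[[312.5,165.3]],P[1]));print("rib end 3d",x,r)
k=plane("wrist",[[318.1,50.7],[312.5,165.3]],.092,P[1]);c=k.mean(0)[:2];d=k[0]-k[1];yaw=np.arctan2(d[1],d[0]);print(c,yaw,np.linalg.norm(d))
q=down(yaw-np.pi/2);Y=Ro.from_quat(q).apply([0,1,0])[:2]
T=c+Y*.001
arm.movep(np.r_[T,.22],q);arm.pause(.2);p=np.array(arm.read_tool_pos());T=T+.9*(T-p[:2])
arm.line_to(np.r_[T,.141],velocity=.1);print(arm.read_tool_pos(),arm.read_ft_force())
arm.move_gripper(0.0,effort=100);print(arm.read_opening(),arm.read_finger_force(),arm.read_ft_force(),arm.read_tool_pos())
arm.line_to(np.r_[T,.28],velocity=.15)
print(arm.read_tool_pos(),arm.read_ft_force(),arm.read_opening())
im=snapshot("wrist");cv2.imwrite("pics/heldc.png",im);print([np.round(cv2.boxPoints(cv2.minAreaRect(k)),1).tolist() for k in blobs(im,"orange")[:2]],arm.read_time())
E
```

```text
rib end 3d [[ 0.4857 -0.2959  0.0838]] [0.0001]
[ 0.5246 -0.3032] -0.1862080198872229 0.07745131638619084
[ 0.5256 -0.3038  0.1416] [ 0.1399 -0.2368  0.3175]
0.11779551941008712 97.77898907661438 [-0.3499 -0.1796  2.5705] [ 0.5255 -0.3038  0.1416]
[ 0.5248 -0.3029  0.2788] [ 0.2681 -0.101  -2.2398] 0.12062464635073857
[[[303.0, 228.0], [335.0, 228.0], [335.0, 418.0], [303.0, 418.0]], [[30.0, 203.0], [55.0, 200.60000610351562], [62.79999923706055, 280.20001220703125], [37.70000076293945, 282.6000061035156]]] 19.4
```

View pics/heldc.png

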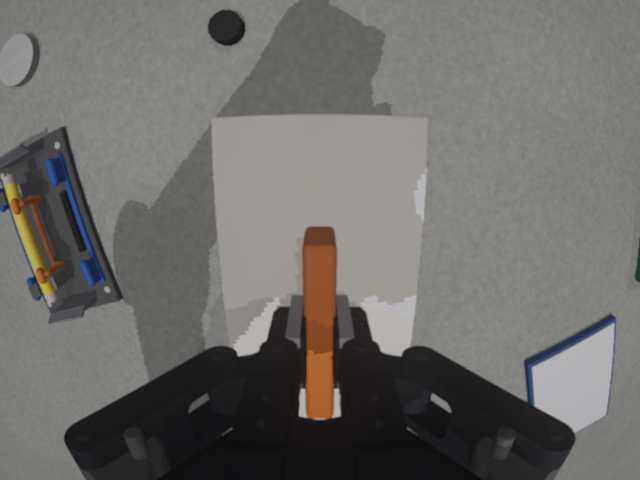

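The cover is held square: its front edge is at row 118 and the rib runs from row 228, centred at column 319. Next: confirm the offset, go over the lamp and descend to just above the clips.

```bash
python3 - <<'E'
from h import *
np.set_printoptions(precision=4,suppress=True)
I=(np.zeros(3),Ro.identity())
o,v=rays("wrist",[[211.5,118],[427.5,119.5],[233,354],[410,354]],I);k=o+v*((.0776-o[2])/v[:,2])[:,None];print(k)
o,v=rays("wrist",[[319.5,228]],I);print("rib front",o+v*((.0496-o[2])/v[:,2])[:,None])
q=down(LY-np.pi/2);T0=L-LN*.0012
arm.movep(np.r_[T0,.28],q);arm.pause(.3);p=np.array(arm.read_tool_pos());print(p-np.r_[T0,.28])
T=T0+.9*(T0-p[:2])
for z in(.25,.22,.20,.185):
    arm.line_to(np.r_[T,z],velocity=.1);arm.pause(.1);p=np.array(arm.read_tool_pos());print(z,p,(p[:2]-L)@LX,(p[:2]-L)@LN,np.array(arm.read_ft_force()))
e=Ro.from_quat(arm.read_eef_rot());print((e*Ro.from_quat(q).inv()).as_rotvec(),arm.read_time())
s=snapshot("side");c=snapshot("scene");r=np.hstack([cv2.resize(s[150:350,180:390],None,fx=2,fy=2),cv2.resize(c[150:350,220:400],None,fx=2,fy=2)]);cv2.imwrite("pics/above.png",r);print(r.shape)
E
```

```text
[[ 0.0835 -0.0444  0.0776]
 [ 0.0828  0.0422  0.0776]
 [-0.0256 -0.0432  0.0776]
 [-0.0258  0.0429  0.0776]]
rib front [[ 0.0449 -0.0012  0.0496]]
[ 0.     -0.0012  0.    ]
0.25 [0.5692 0.0066 0.2507] 0.0005223009882150658 -0.00037358222988613337 [ 0.1815  0.7043 -1.895 ]
0.22 [0.5693 0.0066 0.2208] 0.000593175948848116 -0.00030570463567911467 [-0.6287  0.3537 -0.9614]
0.2 [0.5692 0.0067 0.2006] 0.00045835221632176327 -0.0002765071945109092 [-0.0772 -0.4025 -1.8527]
0.185 [0.569  0.0067 0.1854] 0.00025900166317102745 -0.00021357992296603312 [-0.1597 -0.0878 -2.071 ]
[-0.0001 -0.0006 -0.    ] 22.8417
(400, 780, 3)
```

View pics/above.png

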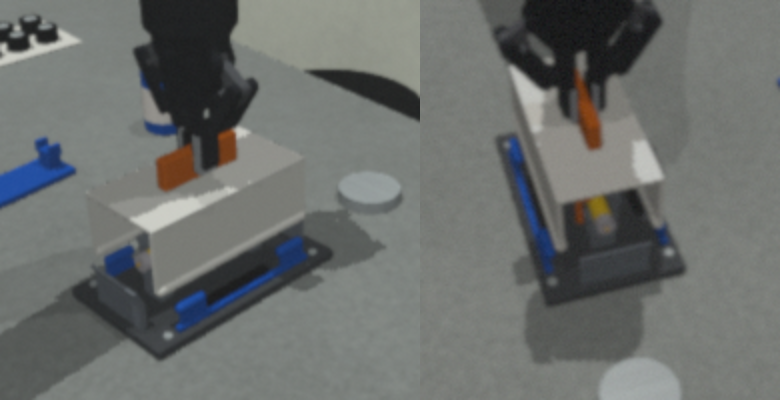

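The cover sits square over the base, with its beads over the clips. Next: press down with force monitoring.

```bash
python3 - <<'E'
from h import *
np.set_printoptions(precision=4,suppress=True)
T=L-LN*.0012
arm.line_to(np.r_[T,.178],velocity=.05)
z=.178
while z>.1585:
    z-=.0015;arm.line_to(np.r_[T,z],velocity=.04);f=np.array(arm.read_ft_force());print(round(z,4),np.array(arm.read_tool_pos()),f)
    if f[2]>25: break
print(arm.read_time())
E
```

```text
0.1765 [0.5688 0.0057 0.1764] [ 0.0078  0.1442 -1.6529]
0.175 [0.5687 0.0057 0.1749] [-0.929  -0.2477 -0.1575]
0.1735 [0.5687 0.0057 0.1734] [-0.0659 -0.0959 -1.3425]
0.172 [0.569  0.0059 0.1724] [-0.4926  1.4828  1.5685]
0.1705 [0.5692 0.0055 0.1717] [-1.4738  0.7086  6.9478]
0.169 [0.5693 0.0053 0.1708] [-1.5965  0.7432  9.8392]
0.1675 [0.5695 0.0053 0.1697] [-2.5032  1.0262 11.9506]
0.166 [0.5697 0.0053 0.1683] [-1.9186  0.713  12.1109]
0.1645 [0.5698 0.0055 0.1668] [-2.4119  0.8999 11.5437]
0.163 [0.5699 0.0056 0.1651] [-1.2433  1.9677 10.1604]
0.1615 [0.5699 0.0058 0.1632] [-1.247   0.2689  8.4953]
0.16 [0.5698 0.006  0.1604] [2.6227 0.8975 0.0759]
0.1585 [0.5679 0.0058 0.1577] [ 0.7628  0.3838 -1.2744]
26.4833
```

```bash
python3 - <<'E'
from h import *
np.set_printoptions(precision=4,suppress=True)
p=np.array(arm.read_tool_pos());T=L-LN*.0012;z=.1585
def F():
    a=[]
    for _ in range(8): arm.pause(.04);a.append(arm.read_ft_force())
    return np.mean(a,0)
for n in range(14):
    f=F();print(round(z,4),np.array(arm.read_tool_pos()),f,arm.read_opening())
    if f[2]>9.5: break
    z-=float(np.clip((10-f[2])/4e3,.0003,.0015));arm.line_to(np.r_[T,z],velocity=.02)
arm.pause(1);print(F(),arm.read_tool_pos(),arm.read_time(),arm.read_finger_force())
s=snapshot("side");c=snapshot("scene");r=np.hstack([cv2.resize(s[150:350,180:390],None,fx=2,fy=2),cv2.resize(c[150:350,220:400],None,fx=2,fy=2)]);cv2.imwrite("pics/final.png",r)
E
```

```text
0.1585 [0.568  0.0058 0.158 ] [-0.0461  0.8784 -2.3367] 0.11515357184444298
0.157 [0.5687 0.0058 0.1571] [-1.0364  1.6823 -0.1663] 0.12067961083600315
0.1555 [0.5689 0.0058 0.1557] [-1.4421  1.8348  2.9018] 0.11470528291404262
0.154 [0.569  0.0058 0.1544] [-1.5676  2.0555  5.1489] 0.11782334573026743
0.1528 [0.569  0.0058 0.1535] [-2.443   2.2217  6.8828] 0.12030144968369029
0.152 [0.569  0.0058 0.153 ] [-2.2569  2.1517  8.5489] 0.11861906355696171
0.1516 [0.569  0.0058 0.1528] [-3.0982  2.1975  9.5227] 0.11406150989585
[-2.9116  2.3634  9.6748] [0.569  0.0058 0.1528] 31.65 100.1336681842804
```

View pics/final.png

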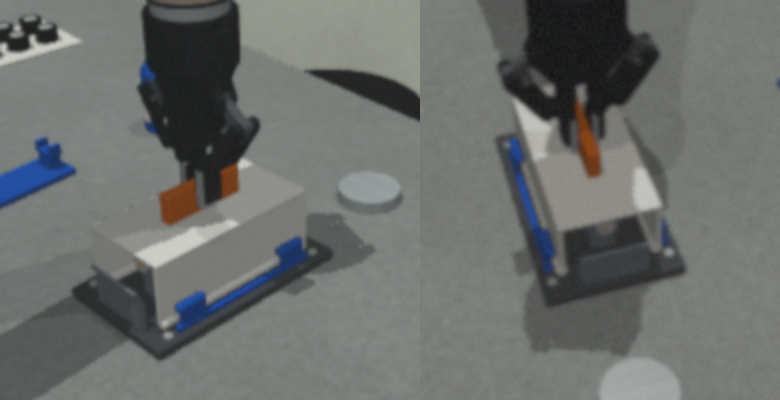

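The picture shows the cover down level, with its beads under the blue clip heads. The force holds steady at 9.7 N, so I'm handing the job in.

```bash
python3 -c "
from station import ticket
print(ticket.finish_job())"
```

```text
the job is handed in; nothing more can be done
None
```

I handed the job in at about 32 s: the tube is seated in the fork, about 1.6 mm off centre lengthwise by camera, and the cover has snapped under both clips. The arm is still holding the cover and pressing down with about 9.7 N; the steel block, specimen and bottle were not touched.

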